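Take the worn drum off the spindle sander

TASK

Strip the worn sanding drum from the bench spindle sander. Its red hand nut has a left-hand thread: ease it off clockwise, feeling that it is loosening and not tightening, and stop once it has gone slack, without forcing it against the retaining clip at the end of its thread. Then draw the slotted brass washer out sideways from under the slack nut, lay it in the blue dish, lift the drum off over the nut and set it down upright in the plywood tray, leaving everything else where it is.

Things in the scene. Friction and masses are not known exactly. Their poses are not given: they have to be found in the camera images.
- sander: bench spindle sander, fixed: aluminium plate 240 x 200 mm, its top 8 mm above this origin, which lies on the spindle axis (z up). On the +x half stand a grey switch box and a black dust port, 45 mm tall. The 16 mm steel spindle is locked and ends 102 mm above the origin; on it, upwards: sprung seat, drum, slotted washer, nut, and a retaining clip at the thread's end, hidden in the nut.
- nut_mid (a point): centre of the red hexagonal hand nut, 27 mm across flats, 24 mm tall (the lowest 4 mm a flange 34 mm wide), on the spindle axis. x is square to one pair of flats. Left-hand thread: clockwise from above loosens it and it rises 8 mm a turn. It is fully slack after 0.9 to 3.0 rad, differing each time; 0.5 rad past that the clip stops it, which 0.8 N m would force.
- nut_foot (a point): centre of the nut's flange underside, pressing on the washer (12 mm below its centre). How the nut feels: while tight it resists turning with roughly 0.2 to 0.4 N m, easing as it loosens and rising if wound the wrong way; over the last 0.6 rad before full slack this fades to 0.05 N m. Slack, it leaves the washer under 1 mm of play: lifting, pressing or tilting jams it.
- washer_mid (a point): slotted (C-shaped) brass washer between nut and drum, 54 mm across, 6 mm thick, 90 g, its slot 19 mm wide from the centre out to -x; this point is the disc's centre, half-way up its thickness. It comes out along its +x, freely once the nut is slack; clear of the spindle after 35 mm.
- washer_lug (a point): the washer's upright brass lug, by which it is taken: 8 mm (along the washer's x) by 22 mm (along its y) and 20 mm tall from the washer's underside; this point is its centre, 10 mm above the underside and 52 mm from the disc's centre along +x. A 22 mm wide strip, 6 mm thick, joins it to the disc.
- worn_drum_mid (a point): worn sanding drum on the spindle: dark brown cylinder 60 mm across, 50 mm tall, 42 mm bore that passes over the nut, 0.21 to 0.42 kg; this point is its centre. z is its axis. To come off it must rise 90 mm.
- dish: blue plastic dish for the small parts, fixed, 130 x 130 mm, 25 mm tall, wall and floor 5 mm; origin under its centre
- tray: plywood tray for worn drums, fixed, 150 x 150 mm, 28 mm tall, wall and floor 5 mm; origin under its centre
- new_drum_mid (a point): new sanding drum, bright orange, 60 mm across, 50 mm tall, standing on the bench; its centre. Leave it
- gearmotor: small yellow gear motor, 65 x 22 x 19 mm, lying on the bench; leave it
- kit_box: green and brown cardboard box, 110 x 85 x 34 mm; leave it
- sanding_block: cork sanding block, 110 x 60 x 28 mm; leave it
- note_pad: white pad of notes, 76 x 76 x 15 mm; leave it
- pencil_mug: blue mug, 72 mm across, 85 mm tall; leave it
There are look-alikes about, which are no part of the job. What is shaped like the part that bears worn_drum_mid but green is not meant.

How it is judged:
On the way, in this order (a step that is already met when the one before it is completed fails the run):
1. the nut is slack, with the washer still under it (contact force between nut and washer below 6 N and horizontal distance between washer_mid and nut_mid below 0.006 m), for 0.2 s.
2. the washer is drawn out clear of the spindle (horizontal distance between washer_mid and nut_mid above 0.045 m), for 0.1 s.
3. the drum is off the spindle (horizontal distance between worn_drum_mid and nut_mid above 0.08 m), for 0.1 s.
At the end, for the whole second after the job is handed in: the washer lies in the blue dish (its centre within 55 mm of the dish's centre each way), the worn drum stands upright on the tray's floor (its centre within 55 mm of the tray's centre each way), both at rest, and the nut is still on the spindle, slack and short of its clip (x of washer_mid in the frame of dish between -0.055 and 0.055 m and y of washer_mid in the frame of dish between -0.055 and 0.055 m and z of washer_mid in the frame of dish below 0.02 m and angle between washer_mid's own z axis and vertical below 0.25 rad and linear speed of each of washer, worn_drum below 0.02 m/s and x of worn_drum_mid in the frame of tray between -0.055 and 0.055 m and y of worn_drum_mid in the frame of tray between -0.055 and 0.055 m and z of worn_drum_mid in the frame of tray below 0.034 m and angle between worn_drum_mid's own z axis and vertical below 0.1 rad and z of nut_mid in the frame of sander between 0.0837 and 0.08483 m); the robot touches nothing.
It fails at once if the nut is wound the wrong way, tighter than any start by half a radian (z of nut_mid in the frame of sander below 0.0807 m).
It fails at once if the nut is forced against the retaining clip (z of nut_mid in the frame of sander above 0.08483 m).
It fails at once if the washer is dragged while the nut still pinches it (horizontal distance between washer_mid and nut_mid above 0.006 m and contact force between nut and washer above 25 N).
It fails at once if the drum is let fall from over about 20 mm, or the washer from over about 30 mm ((linear speed of worn_drum above 0.6 m/s and contact force between the fingers and worn_drum below 0.5 N) or (linear speed of washer above 0.8 m/s and contact force between the fingers and washer below 0.5 N)).
It fails at once if a bystander is disturbed by over 20 mm (distance of any of new_drum_mid, gearmotor, kit_box, sanding_block, note_pad, pencil_mug from where it was at the start of the episode above 0.02 m).
It also fails if it takes over 72 s, if anything falls off the work surface, if the arm or the gripper's body presses on something with over 40 N, if the wrist force passes 120 N, or if a joint passes its speed limit or range.

ROBOT

A 6-joint arm with a two-finger parallel gripper is mounted at the origin on the work surface. World frame = base frame: x ahead of the robot, y to its left, z up, the work surface at z = 0. Lengths are in m, angles in rad, forces in N, time in s.
With the tool pointing down it reaches from about 0.25 to 0.775 m from the base axis. Payload 4 kg.
Tool frame: the origin (TCP) lies at the very end of the fingers, on their centre line; the grasp point (between the pads) lies 19 mm behind it (robot.hold_point_z is the distance from the TCP to the grasp point, in m); z points along the fingers, y is the line along which they close (so a half turn about z gives the same grasp; the last joint's range is limited). The gripper opens to 94 mm and grips with 3 to 60 N. Pads are 16 mm wide; open, the fingers measure 119 mm over their backs; the gripper's body (75 mm by 177 mm) begins 78 mm behind the grasp point.
Start: joints at [1.143, 0.087, 1.371, -0, 1.684, -0.103], TCP at [0.176, 0.521, 0.206] pointing down, gripper open.
Joint ranges: [-3.1, 3.1], [-0.76, 2.03], [0.27, 2.55], [-1.08, 4.22], [0.17, 2.65], [-2.57, 2.57]. Speed limits (rad/s): [2.79, 2.79, 3.14, 3.14, 3.14, 3.14].

INTERFACE

Orientations are given as [roll, pitch, yaw] about the fixed x, y, z axes, in that order (R = Rz(yaw) Ry(pitch) Rx(roll)).
In Python, from bench import robot gives the robot as it stands.
- The arm moves only by the tool carry_out, never from a script. Its argument "steps" is a list of rows, each a list of 3 entries, a list of its own where there are three numbers: the shift along the tool's x, y, z in m, then the turn about the tool's z in units of 10 degrees (1.0 is 10 degrees), then the closure, from -1 (fully open) to 1 (shut). In form: [[[tx, ty, tz], roll, jaw], ...]. A call has 1 to 10 rows; each row is the pose to reach, as a shift and turn from the pose commanded when the call began, along the tool's axes at that moment; what a row does not reach only later rows make up. A row lasts 1/8 s, in which the tool goes at most 62.5 mm and 10.7 degrees, less where a joint would pass 70% of its speed; a pose out of reach is approached as far as the arm can. A call with a gripper value outside its range is refused whole. The fingers move at their own pace and stop on an object; the grip force is fixed at half the most. Time passes only in rows, so rows that repeat a pose let the fingers close. It gives the time, the measured TCP pose, the force, the opening and the grip force at its end, in the units of the state.
- robot.get_obs(): the state, without advancing time (a new reading comes with each control period).
- robot.snapshot(name): name is "scene" or "top"; returns a dict with "image" (400x640x3 uint8, red, green, blue), "z_map" (400x640 float32, m along the optical axis (not along the pixel's ray), 0 where there is no reading), "mtx" (3x3 intrinsics, pixels), "R" (3x3) and "t" (3): a world point X has camera coordinates R X + t. Camera axes: x right, y down, z forward; pixel columns grow to the right and rows downward; lengths in m; the calibration is good to about 2 mm. A picture is of the moment at which its call begins.
- robot.close_job(): hands the job in; it is judged then, once.
The state is a dict: "time": time; "joint_positions": joint angles; "qvel": joint speeds; "joint_torque": joint torques, N m; "tool_pos": TCP position; "ee_rot": TCP orientation; "wrist_force": force on the tool from outside, world axes, zero at the start; "wrist_torque": the same for the moment, N m; "width": finger opening in m; "finger_force": force on a finger pad.
Only numpy, scipy, OpenCV 4.12 (cv2) and the standard library are available. Lean on these libraries where they do the work, as an engineer would, in place of code of your own. Each camera call takes 0.05 s, during which the arm holds its last target. There are 200 camera calls.

## Working session

There is one attempt and no reset: what is moved stays moved. The work goes in short steps, Python scripts to look and compute and a tool call to move; the robot and the scene stay as the last step left them, time stands still between calls to the robot, and variables do not carry over. Pictures are saved under pics/ and viewed, at most 10 in all, crops included, and the job is handed in when it is done.

Besides the shell and the picture viewer there is one more tool, called after "Call:" by a JSON object that holds its "op" and its "data", one argument or row to a line. carry_out: Moves the arm, as the interface text tells. Its arguments: {"type":"object","properties":{"steps":{"type":"array","items":{"type":"array"}}},"required":["steps"]}

```bash
mkdir -p pics; cat > h.py <<'E'
from bench import robot
import numpy as np, cv2
def snap(n,fn=None):
    s=robot.snapshot(n)
    if fn: cv2.imwrite('pics/'+fn,s['image'][:,:,::-1])
    z=s['z_map']; v,u=np.mgrid[:400,:640]
    K=s['mtx']; c=np.stack([(u-K[0,2])/K[0,0]*z,(v-K[1,2])/K[1,1]*z,z],-1)
    P=(c-s['t'])@s['R']   # R^T (c-t)
    P[z==0]=np.nan
    return s,P
E
python3 - <<'E'
from h import *
for n in('scene','top'):
    s,P=snap(n,n+'0.png'); print(n,-s['R'].T@s['t'],s['mtx'][0,0])
    np.savez(n+'0.npz',P=P,im=s['image'])
print(robot.get_obs())
E
```

```text
scene [ 1.24418924 -0.47133863  0.75786171] 419.7960026880047
top [0.55075179 0.01158632 1.35173402] 470.6123374259693
{'time': 0.1, 'joint_positions': array([ 1.14289942e+00,  8.78890367e-02,  1.37208237e+00, -1.36313534e-06,
        1.68361589e+00, -1.03123486e-01]), 'qvel': array([-0.00199577, -0.00260238, -0.00260683, -0.00038494, -0.0006805 ,
        0.00046484]), 'joint_torque': array([ 2.39690562e-03, -3.41249478e+01, -3.03302908e+01,  7.20129395e-02,
        3.03903187e-02, -7.82104621e-05]), 'tool_pos': array([0.17531262, 0.52078983, 0.20442742]), 'ee_rot': array([-3.13960848e+00, -2.03981679e-04,  2.81681887e+00]), 'wrist_force': array([ 0.05856407, -0.02057695,  0.82555768]), 'wrist_torque': array([-0.06384193,  0.00208504,  0.00758234]), 'finger_force': 0.0, 'width': 0.09405766099015123}
```

View pics/scene0.png

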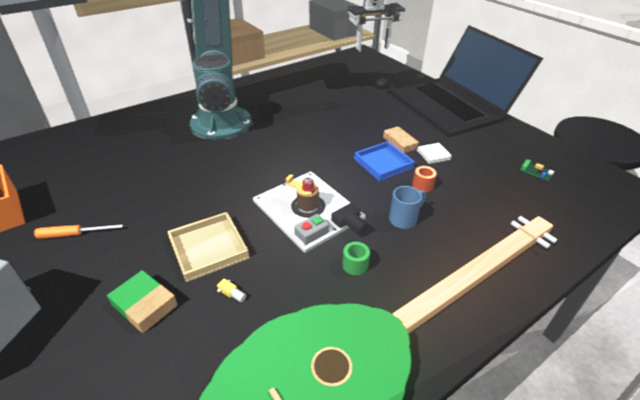

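View pics/top0.png

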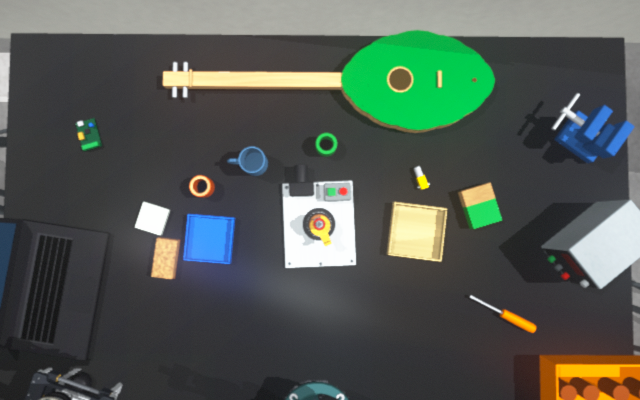

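The scene view shows the sander near (305,200). In the top view the nut is at about (319,224), the lug at (325,240), the dish at (209,239) and the tray at (417,231). Next I measure these.

```bash
python3 - <<'E'
from h import *
d=np.load('top0.npz');P=d['P'];im=d['im'];e=np.load('scene0.npz')
hsv=cv2.cvtColor(im,cv2.COLOR_RGB2HSV)
def rect(name,m,off=None):
    q=P[m];q=q[~np.isnan(q[:,0])]
    r=cv2.minAreaRect(q[:,:2].astype(np.float32)); print(name,len(q),r,'z',np.percentile(q[:,2],[2,50,98]).round(4)); return q
v,u=np.mgrid[:400,:640]
def box(a,b,c,f): return (u>a)&(u<b)&(v>c)&(v<f)
Z=P[...,2]
rect('dish',box(175,245,205,275)&(hsv[...,0]>105)&(hsv[...,0]<130)&(hsv[...,1]>150)&(Z>0.002))
rect('tray',box(380,455,195,270)&(Z>0.003))
rect('tray rim',box(380,455,195,270)&(Z>0.02))
rect('plate',box(270,365,175,275)&(Z>0.003)&(Z<.02))
for n,P2,im2 in(('top',P,im),('scene',e['P'],e['im'])):
    h=cv2.cvtColor(im2,cv2.COLOR_RGB2HSV)
    X=P2
    near=(abs(X[...,0]-.555)<.12)&(abs(X[...,1])<.1)&(X[...,2]>.03)
    red=near&((h[...,0]<5)|(h[...,0]>172))&(h[...,1]>130)&(X[...,2]>.06)
    br=near&(h[...,0]>12)&(h[...,0]<30)&(h[...,1]>120)&(h[...,2]>110)
    for nm,m in(('red',red),('brass',br)):
        q=X[m]; print(n,nm,len(q),q.mean(0).round(4),q.min(0).round(4),q.max(0).round(4))
    top=X[red&(X[...,2]>.085)]; print('nut top',len(top),top.mean(0),cv2.minAreaRect(top[:,:2].astype(np.float32)) if len(top)>3 else '')
    hi=X[br&(X[...,2]>.077)]; print('lug',len(hi),hi.mean(0),cv2.minAreaRect(hi[:,:2].astype(np.float32)) if len(hi)>3 else '')
a=cv2.resize(im[165:285,270:370],(600,720))[:600]
a=cv2.resize(im[195:255,285:360],None,fx=6,fy=6,interpolation=cv2.INTER_CUBIC)
b=cv2.resize(e['im'][165:235,265:345],None,fx=4.5,fy=4.5,interpolation=cv2.INTER_CUBIC)
c=np.zeros((360,800,3),np.uint8);c[:,:450]=a;c[:315,450:800]=b[:,:350]
cv2.imwrite('pics/c1.png',c[:,:,::-1])
E
```

```text
dish 1291 ((0.5031490325927734, 0.3095969557762146), (0.13938331604003906, 0.13213896751403809), 85.51518249511719) z [0.0027 0.0084 0.0299]
tray 3265 ((0.5222746729850769, -0.2861340045928955), (0.20863617956638336, 0.21086019277572632), 0.1621372550725937) z [0.0032 0.0067 0.031 ]
tray rim 438 ((0.5251269936561584, -0.28097036480903625), (0.15083225071430206, 0.1500605046749115), 83.2651596069336) z [0.0206 0.028  0.0341]
plate 5452 ((0.5426655411720276, 0.000355646014213562), (0.2798914313316345, 0.2674020528793335), 0.234583780169487) z [0.0033 0.0129 0.0188]
top red 31 [0.5486 0.0007 0.0912] [ 0.5343 -0.0135  0.0744] [0.5613 0.0105 0.1054]
top brass 278 [ 0.5305 -0.01    0.0754] [ 0.4917 -0.0325  0.0654] [0.5696 0.024  0.1024]
nut top 19 [ 0.54648115 -0.00228197  0.0992323 ] ((0.5465519428253174, -0.0015536844730377197), (0.02393222413957119, 0.02396147884428501), 89.75215911865234)
lug 80 [ 0.52879692 -0.01191419  0.08010314] ((0.5253143310546875, -0.008896540850400925), (0.0736890658736229, 0.049591243267059326), 18.675771713256836)
scene red 72 [ 0.5588 -0.0087  0.0866] [ 0.546  -0.017   0.0758] [0.5682 0.0062 0.0986]
scene brass 87 [ 0.5357 -0.0194  0.0749] [ 0.4945 -0.035   0.0655] [0.572  0.0184 0.0863]
nut top 39 [ 0.55879511 -0.00865969  0.09286356] ((0.5572471022605896, -0.0077890995889902115), (0.02293291501700878, 0.012066524475812912), 59.158485412597656)
lug 25 [ 0.51123438 -0.02252945  0.08183833] ((0.5288487672805786, -0.012476224452257156), (0.07452565431594849, 0.025880388915538788), 18.522634506225586)
```

View pics/c1.png

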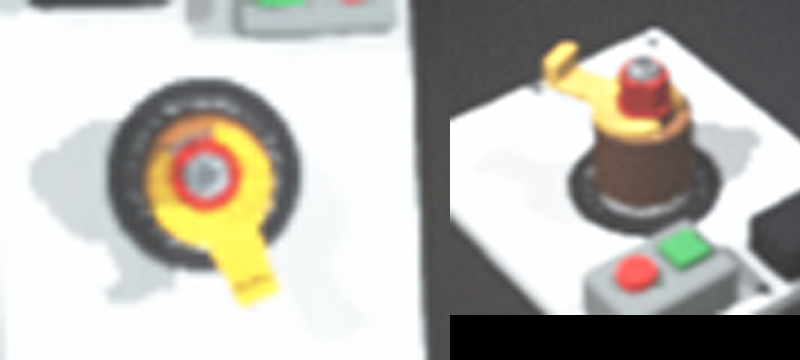

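The crop shows the nut and spindle at top pixel (319.2,224.2), the lug near (328,243), and the seat concentric with the spindle. Next I get the ray positions and a closer look at the hexagon.

```bash
cat >> h.py <<'E'
def ray(s,u,v,z):
    d=s['R'].T@np.linalg.solve(s['mtx'],[u,v,1]); c=-s['R'].T@s['t']
    return c+d*(z-c[2])/d[2]
def proj(s,X):
    p=s['mtx']@(s['R']@np.asarray(X,float)+s['t']); return p[:2]/p[2]
E
python3 - <<'E'
from h import *
S={}
for n in('top','scene'):
    ims=[]
    for i in range(6):
        s,P=snap(n); ims.append(s['image'].astype(float))
    S[n]=(s,np.mean(ims,0))
s,im=S['top']
h=cv2.cvtColor(im.astype(np.uint8),cv2.COLOR_RGB2HSV)
v,u=np.mgrid[:400,:640]
box=(abs(u-319)<22)&(abs(v-224)<24)
hh=h[...,0].astype(int)
red=box&((hh<6)|(hh>170))&(h[...,1]>130)
# fill: red ring centroid via hull
c=cv2.minEnclosingCircle(np.argwhere(red)[:,::-1].astype(np.float32)); print('red circ',c,ray(s,*c[0],.085))
dark=box&(im.sum(2)<170)
c=cv2.minEnclosingCircle(np.argwhere(dark)[:,::-1].astype(np.float32)); print('seat circ',c,ray(s,*c[0],.012))
br=box&(hh>18)&(hh<32)&(h[...,1]>150)
pts=np.argwhere(br)[:,::-1].astype(np.float32)
arm=pts[pts[:,1]>236]; print('arm',len(arm),cv2.minAreaRect(arm))
# lug top end: farthest
for a in pts[np.argsort(pts[:,1])[-8:]]: print(a,ray(s,*a,.085)[:2].round(4))
v1,v2=S['scene'],S['top']
X0=[.549,.001,.088]
out=np.zeros((600,800,3),np.uint8)
for k,(n,r) in enumerate((('top',13),('scene',13))):
    s,im=S[n]; p=proj(s,X0).astype(int); print(n,p)
    a=im[p[1]-r:p[1]+r,p[0]-r:p[0]+r]; out[:400,k*400:k*400+400]=cv2.resize(a.astype(np.uint8),(400,400),interpolation=cv2.INTER_CUBIC)
cv2.imwrite('pics/c2.png',out[:400,:,::-1])
np.savez('S.npz',t=S['top'][1],s=S['scene'][1])
E
```

```text
red circ ((318.6666564941406, 223.3333282470703), 5.374938011169434) [ 0.54693726 -0.002103    0.085     ]
seat circ ((0.0, 0.0), 0.0) [1.19000585 0.92540014 0.012     ]
arm 45 ((325.576904296875, 239.6153564453125), (8.320503234863281, 5.824352264404297), 56.3099365234375)
[328. 242.] [ 0.4971 -0.0274]
[329. 242.] [ 0.4971 -0.03  ]
[325. 243.] [ 0.4944 -0.0193]
[326. 243.] [ 0.4944 -0.022 ]
[327. 243.] [ 0.4944 -0.0247]
[328. 243.] [ 0.4944 -0.0274]
[325. 244.] [ 0.4917 -0.0193]
[326. 244.] [ 0.4917 -0.022 ]
top [317 222]
scene [308 182]
```

View pics/c2.png

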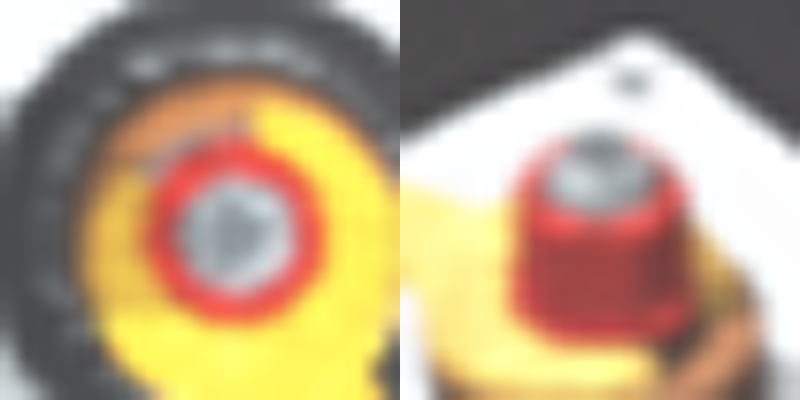

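The crops show the spindle top at about (319,223.9) in the top view. In the scene view, one broad dark hexagon face points roughly at the camera. A column profile should give the edges.

```bash
python3 - <<'E'
from h import *
d=np.load('S.npz');t,sc=d['t'],d['s']
print('scene R chan'); print(sc[184:191,300:316,0].round().astype(int)); print('G');print(sc[184:191,300:316,1].round().astype(int))
s,_=snap('top'); s2,_=snap('scene')
for p in((319.0,223.9),(319.2,224.2)): print(ray(s,*p,.102))
# dark spindle top in scene: crop(603,145)
print('scene spindle', ray(s2,295+203/15.38-.5,169+160/15.38-.5,.102))
# seat/drum outer: fit ellipse on dark ring boundary against white plate
g=t.sum(2); v,u=np.mgrid[:400,:640]
m=((g<330)&(abs(u-319)<22)&(abs(v-224)<22)).astype(np.uint8)
c=max(cv2.findContours(m,cv2.RETR_EXTERNAL,cv2.CHAIN_APPROX_NONE)[0],key=len)
e=cv2.fitEllipse(c);print(e,ray(s,*e[0],.012))
# plate corners for yaw
x=np.load('top0.npz')['P']
w=((g>560)&(abs(u-319)<45)&(abs(v-225)<55)).astype(np.uint8)
c=max(cv2.findContours(w,cv2.RETR_EXTERNAL,cv2.CHAIN_APPROX_NONE)[0],key=len); print(cv2.minAreaRect(c))
print(proj(s2,[.547,-.003,.088]),proj(s,[.547,-.003,.102]))
E
```

```text
scene R chan
[[255 255 233 188 188 195 189 180 186 194 183 154 130 146 202 240]
 [255 255 228 182 166 162 162 162 165 162 146 126 122 143 191 225]
 [254 251 222 181 168 162 161 162 161 159 144 126 123 141 182 208]
 [255 254 231 192 170 162 161 162 162 158 143 127 126 138 162 180]
 [255 252 230 199 173 162 162 162 161 159 146 141 149 149 149 156]
 [254 253 237 213 186 174 171 172 174 170 162 172 180 153 128 146]
 [254 255 252 241 222 206 198 194 195 190 177 167 150 117 114 167]]
G
[[255 246 165  88  74  77  78  78  80  79  75  69  65  96 165 229]
 [251 236 154  87  71  72  72  71  72  72  68  66  65  90 145 193]
 [243 216 132  79  72  73  72  72  72  72  69  65  66  86 134 167]
 [247 224 130  77  73  72  72  72  74  72  69  66  65  77 114 141]
 [245 220 130  80  73  72  74  73  72  72  71  69  70  76 102 124]
 [246 230 162 103  78  72  72  73  74  73  72  74  76  75  90 114]
 [246 244 225 172 120  90  81  78  78  78  77  75  71  69  86 123]]
[ 0.54549236 -0.00280971  0.102     ]
[ 0.54470068 -0.00334344  0.102     ]
scene spindle [ 0.54948334 -0.00225056  0.102     ]
((318.6684875488281, 224.0563507080078), (27.81703758239746, 28.74056053161621), 86.11914825439453) [ 0.54466555 -0.00290606  0.012     ]
((318.578857421875, 223.89254760742188), (84.26021575927734, 70.60540008544922), 87.61405944824219)
[306.93422827 182.82732036] [319.07422308 223.33085852]
```

```bash
cat >> h.py <<'E'
def shift(c,yaw,t,yaw2):  # commanded pos,yaw(deg) -> target: tool shift, roll units
    y=np.radians(yaw);d=np.array(t)-c
    print([round(float(k),4) for k in (d[0]*np.cos(y)+d[1]*np.sin(y), d[0]*np.sin(y)-d[1]*np.cos(y), -d[2])], 'roll',round((yaw-yaw2)/10,2))
def st():
    o=robot.get_obs(); e=np.degrees(o['ee_rot'])
    print('t',round(o['time'],2),'p',o['tool_pos'].round(4),'rpy',e.round(2),'F',o['wrist_force'].round(2),'T',o['wrist_torque'].round(3),'w',round(o['width'],4),'ff',round(o['finger_force'],1),'j',np.degrees(o['joint_positions']).round(1)); return o
E
python3 -c "
from h import *
shift([.176,.521,.206],161.4,[.546,-.003,.130],169)"
```

```text
[-0.5178, -0.3786, 0.076] roll -0.76
```

Call:
{"op": "carry_out", "data": {
  "steps": [
    [[-0.518,-0.379,0.03],-0.76,0],
    [[-0.518,-0.379,0.03],-0.76,0],
    [[-0.518,-0.379,0.03],-0.76,0],
    [[-0.518,-0.379,0.03],-0.76,0],
    [[-0.518,-0.379,0.03],-0.76,0],
    [[-0.518,-0.379,0.03],-0.76,0],
    [[-0.518,-0.379,0.03],-0.76,0],
    [[-0.518,-0.379,0.03],-0.76,0],
    [[-0.518,-0.379,0.03],-0.76,0],
    [[-0.518,-0.379,0.03],-0.76,0]
  ]
}}

```text
time: 2.05
tool_pos: [0.5364, 0.0092, 0.1765]
ee_rot: [3.141, 0.001, 2.949]
wrist_force: [0.3, 0.4, 0.3]
width: 0.0467
finger_force: 0.0
```

Call:
{"op": "carry_out", "data": {
  "steps": [
    [[0,0,0],0,0],
    [[0,0,0],0,0],
    [[0,0,0],0,0]
  ]
}}

```text
time: 2.42
tool_pos: [0.5349, 0.0124, 0.1767]
ee_rot: [3.141, 0.0, 2.951]
wrist_force: [0.4, 0.1, -0.2]
width: 0.047
finger_force: 0.0
```

```bash
python3 - <<'E'
from h import *
o=st(); s,P=snap('scene'); s2,_=snap('top')
p=proj(s,[.546,-.003,.12]).astype(int);im=s['image'];print(p,proj(s,o['tool_pos']),proj(s2,o['tool_pos']))
a=cv2.resize(im[p[1]-45:p[1]+30,p[0]-45:p[0]+45],None,fx=8,fy=8,interpolation=cv2.INTER_CUBIC)
cv2.imwrite('pics/c3.png',a[:600,:,::-1]);print(p-45)
E
```

```text
t 2.42 p [0.5349 0.0124 0.1767] rpy [1.7997e+02 3.0000e-02 1.6910e+02] F [ 0.39  0.06 -0.2 ] T [-0.005 -0.033 -0.027] w 0.047 ff 0.0 j [ -4.8   3.5  83.4   0.   93.1 -83.9]
[306 172] [309.15311421 149.81001273] [313.23036119 228.2542565 ]
[261 127]
```

View pics/c3.png

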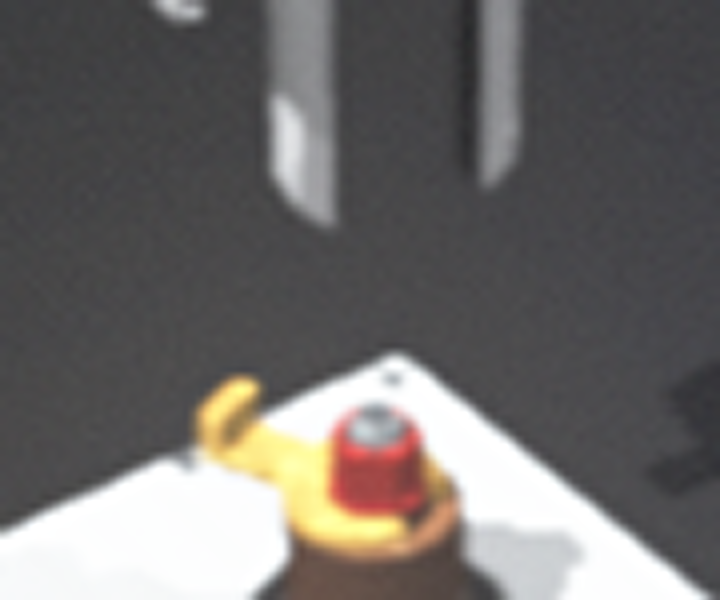

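The tips are at about crop (305,210) and (500,175), over the nut at (377,460). The gripper and nut show the same ~1 px bias, so the estimate (.5465,-.003) holds. Approaching.

```bash
python3 -c "
from h import *
shift([.5349,.0124,.1767],169.1,[.5465,-.003,.078],169)"
```

```text
[-0.0143, -0.0129, 0.0987] roll 0.01
```

Call:
{"op": "carry_out", "data": {
  "steps": [
    [[-0.0143,-0.0129,0.03],0,0],
    [[-0.0143,-0.0129,0.06],0,0],
    [[-0.0143,-0.0129,0.08],0,0],
    [[-0.0143,-0.0129,0.09],0,0],
    [[-0.0143,-0.0129,0.0987],0,0],
    [[-0.0143,-0.0129,0.0987],0,0],
    [[-0.0143,-0.0129,0.0987],0,0]
  ]
}}

```text
time: 3.4
tool_pos: [0.5476, -0.0043, 0.0785]
ee_rot: [3.141, 0.002, 2.95]
wrist_force: [0.4, -0.3, 0.5]
width: 0.0468
finger_force: 0.0
```

```bash
python3 -c "
from h import *
st()"
```

```text
t 3.4 p [ 0.5476 -0.0043  0.0785] rpy [1.7999e+02 1.0000e-01 1.6900e+02] F [ 0.42 -0.27  0.46] T [0.06  0.028 0.004] w 0.0468 ff 0.0 j [ -6.4   8.   89.8   0.   82.1 -85.4]
```

Call:
{"op": "carry_out", "data": {
  "steps": [
    [[0.0013,0.0011,0],0,0],
    [[0.0013,0.0011,0],0,0.3],
    [[0.0013,0.0011,0],0,0.4],
    [[0.0013,0.0011,0],0,1],
    [[0.0013,0.0011,0],0,1],
    [[0.0013,0.0011,0],0,1]
  ]
}}

```text
time: 4.15
tool_pos: [0.546, -0.0033, 0.0781]
ee_rot: [-3.141, 0.001, 2.95]
wrist_force: [-0.9, -1.7, 4.4]
width: 0.0267
finger_force: 51.8
```

```bash
python3 -c "
from h import *
st()"
```

```text
t 4.15 p [ 0.546  -0.0033  0.0781] rpy [-1.7997e+02  3.0000e-02  1.6900e+02] F [-0.93 -1.72  4.4 ] T [-0.272  0.265  0.177] w 0.0267 ff 51.8 j [ -6.3   7.9  90.   -0.   82.  -85.3]
```

Call:
{"op": "carry_out", "data": {
  "steps": [
    [[0,0,0],0,1],
    [[0,0,-0.0001],0.5,1],
    [[0,0,-0.0002],1.0,1],
    [[0,0,-0.0002],1.0,1]
  ]
}}

```text
time: 4.65
tool_pos: [0.546, -0.0031, 0.0782]
ee_rot: [-3.141, 0.0, 2.776]
wrist_force: [-1.9, -1.4, 4.8]
width: 0.0266
finger_force: 52.1
```

```bash
python3 -c "
from h import *
st()"
```

```text
t 4.65 p [ 0.546  -0.0031  0.0782] rpy [-1.7999e+02  2.0000e-02  1.5903e+02] F [-1.92 -1.42  4.76] T [-0.328  0.432  0.026] w 0.0266 ff 52.1 j [ -6.3   7.9  90.   -0.   82.1 -75.3]
```

Call:
{"op": "carry_out", "data": {
  "steps": [
    [[0,0,-0.0001],0.4,1],
    [[0,0,-0.0002],0.8,1],
    [[0,0,-0.0003],1.2,1]
  ]
}}

```text
time: 5.03
tool_pos: [0.5461, -0.003, 0.0785]
ee_rot: [3.141, 0.0, 2.565]
wrist_force: [-1.6, -0.8, 5.5]
width: 0.0266
finger_force: 51.5
```

```bash
python3 -c "
from h import *
st()"
```

```text
t 5.03 p [ 0.5461 -0.003   0.0785] rpy [1.7999e+02 2.0000e-02 1.4698e+02] F [-1.57 -0.8   5.49] T [-0.191  0.397  0.349] w 0.0266 ff 51.5 j [ -6.3   7.9  90.    0.   82.1 -63.2]
```

Call:
{"op": "carry_out", "data": {
  "steps": [
    [[0,0,-0.0002],0.4,1],
    [[0,0,-0.0003],0.8,1],
    [[0,0,-0.0004],1.2,1]
  ]
}}

```text
time: 5.4
tool_pos: [0.5461, -0.0028, 0.0788]
ee_rot: [3.141, 0.0, 2.356]
wrist_force: [-0.6, -0.5, 4.3]
width: 0.0266
finger_force: 51.6
```

```bash
python3 -c "
from h import *
st()"
```

```text
t 5.4 p [ 0.5461 -0.0028  0.0788] rpy [1.7996e+02 2.0000e-02 1.3498e+02] F [-0.58 -0.46  4.29] T [-0.18   0.278  0.312] w 0.0266 ff 51.6 j [ -6.3   7.9  90.    0.   82.1 -51.2]
```

Call:
{"op": "carry_out", "data": {
  "steps": [
    [[0,0,-0.0001],0.4,1],
    [[0,0,-0.0002],0.8,1],
    [[0,0,-0.0003],1.2,1]
  ]
}}

```text
time: 5.78
tool_pos: [0.5463, -0.0027, 0.079]
ee_rot: [3.141, 0.0, 2.146]
wrist_force: [-0.2, -0.7, 3.6]
width: 0.0268
finger_force: 51.5
```

```bash
python3 -c "
from h import *
st()"
```

```text
t 5.78 p [ 0.5463 -0.0027  0.079 ] rpy [179.94   0.   122.98] F [-0.2  -0.71  3.65] T [-0.135  0.212  0.298] w 0.0268 ff 51.5 j [ -6.3   7.9  89.9   0.   82.1 -39.2]
```

Call:
{"op": "carry_out", "data": {
  "steps": [
    [[0,0,-0.0001],0.4,1],
    [[0,0,-0.0002],0.8,1],
    [[0,0,-0.0003],1.2,1]
  ]
}}

```text
time: 6.15
tool_pos: [0.5464, -0.0026, 0.0792]
ee_rot: [3.14, -0.0, 1.937]
wrist_force: [0.1, -0.3, 2.5]
width: 0.0268
finger_force: 51.6
```

```bash
python3 -c "
from h import *
st()"
```

```text
t 6.15 p [ 0.5464 -0.0026  0.0792] rpy [ 1.7992e+02 -1.0000e-02  1.1098e+02] F [ 0.07 -0.31  2.48] T [-0.161  0.099  0.29 ] w 0.0268 ff 51.6 j [ -6.3   7.9  89.9   0.   82.1 -27.2]
```

Call:
{"op": "carry_out", "data": {
  "steps": [
    [[0,0,-0.0001],0.4,1],
    [[0,0,-0.0002],0.8,1],
    [[0,0,-0.0003],1.2,1]
  ]
}}

```text
time: 6.52
tool_pos: [0.5466, -0.0025, 0.0795]
ee_rot: [3.14, -0.001, 1.728]
wrist_force: [1.5, -0.1, 3.0]
width: 0.0267
finger_force: 51.5
```

```bash
python3 -c "
from h import *
st()"
```

```text
t 6.53 p [ 0.5466 -0.0025  0.0795] rpy [ 1.799e+02 -4.000e-02  9.898e+01] F [ 1.54 -0.07  2.98] T [-0.098 -0.024  0.324] w 0.0267 ff 51.5 j [ -6.3   7.9  89.9   0.1  82.2 -15.2]
```

Call:
{"op": "carry_out", "data": {
  "steps": [
    [[0,0,-0.0001],0.4,1],
    [[0,0,-0.0002],0.8,1],
    [[0,0,-0.0003],1.2,1]
  ]
}}

```text
time: 6.9
tool_pos: [0.5468, -0.0026, 0.0797]
ee_rot: [3.14, -0.001, 1.518]
wrist_force: [1.7, -0.3, 2.5]
width: 0.0269
finger_force: 51.5
```

```bash
python3 -c "
from h import *
st()"
```

```text
t 6.9 p [ 0.5468 -0.0026  0.0797] rpy [ 1.7988e+02 -6.0000e-02  8.6980e+01] F [ 1.68 -0.34  2.51] T [-0.056 -0.065  0.282] w 0.0269 ff 51.5 j [-6.3  7.9 89.9  0.1 82.2 -3.2]
```

Call:
{"op": "carry_out", "data": {
  "steps": [
    [[0,0,-0.0001],0.4,1],
    [[0,0,-0.0002],0.8,1],
    [[0,0,-0.0003],1.2,1]
  ]
}}

```text
time: 7.28
tool_pos: [0.547, -0.0026, 0.0799]
ee_rot: [3.139, -0.002, 1.308]
wrist_force: [2.3, -0.8, 1.1]
width: 0.0267
finger_force: 51.5
```

```bash
python3 -c "
from h import *
st()"
```

```text
t 7.28 p [ 0.547  -0.0026  0.0799] rpy [ 1.7988e+02 -9.0000e-02  7.4970e+01] F [ 2.34 -0.81  1.1 ] T [-0.148 -0.205  0.162] w 0.0267 ff 51.5 j [-6.3  7.9 89.9  0.1 82.1  8.8]
```

Call:
{"op": "carry_out", "data": {
  "steps": [
    [[0,0,-0.0001],0.3,1],
    [[0,0,-0.0002],0.6,1],
    [[0,0,-0.0002],0.9,1]
  ]
}}

```text
time: 7.65
tool_pos: [0.5471, -0.0026, 0.0799]
ee_rot: [3.14, -0.002, 1.152]
wrist_force: [3.3, -0.3, 0.8]
width: 0.0269
finger_force: 51.0
```

```bash
python3 -c "
from h import *
st()"
```

```text
t 7.65 p [ 0.5471 -0.0026  0.0799] rpy [ 1.7988e+02 -1.1000e-01  6.5990e+01] F [ 3.25 -0.3   0.76] T [-0.022 -0.262  0.108] w 0.0269 ff 51.0 j [-6.3  7.9 89.8  0.1 82.1 17.7]
```

Call:
{"op": "carry_out", "data": {
  "steps": [
    [[0,0,-0.0001],0.3,1],
    [[0,0,-0.0002],0.6,1],
    [[0,0,-0.0002],0.9,1]
  ]
}}

```text
time: 8.02
tool_pos: [0.5472, -0.0027, 0.0799]
ee_rot: [3.14, -0.002, 0.995]
wrist_force: [3.9, -1.6, -0.9]
width: 0.0267
finger_force: 51.0
```

```bash
python3 -c "
from h import *
st()"
```

```text
t 8.03 p [ 0.5472 -0.0027  0.0799] rpy [ 1.7989e+02 -1.3000e-01  5.6980e+01] F [ 3.92 -1.56 -0.9 ] T [-0.075 -0.36   0.186] w 0.0267 ff 51.0 j [-6.3  7.9 89.8  0.1 82.1 26.7]
```

Call:
{"op": "carry_out", "data": {
  "steps": [
    [[0,0,-0.0001],0.2,1],
    [[0,0,-0.0002],0.4,1]
  ]
}}

```text
time: 8.28
tool_pos: [0.5472, -0.0027, 0.08]
ee_rot: [3.14, -0.002, 0.924]
wrist_force: [5.7, 0.2, -4.6]
width: 0.0268
finger_force: 49.1
```

```bash
python3 -c "
from h import *
for i in range(5):
    st(); robot.snapshot('top')"
```

```text
t 8.28 p [ 0.5472 -0.0027  0.08  ] rpy [ 1.799e+02 -1.300e-01  5.294e+01] F [ 5.71  0.25 -4.58] T [-0.039 -0.942  0.115] w 0.0268 ff 49.1 j [-6.3  7.9 89.8  0.1 82.1 30.8]
t 8.32 p [ 0.5472 -0.0027  0.08  ] rpy [ 1.7989e+02 -1.3000e-01  5.2890e+01] F [ 5.38  0.19 -3.52] T [-0.011 -0.92   0.103] w 0.0268 ff 49.2 j [-6.3  7.9 89.8  0.1 82.1 30.8]
t 8.38 p [ 0.5472 -0.0027  0.08  ] rpy [ 1.799e+02 -1.300e-01  5.297e+01] F [ 4.93 -0.2  -3.77] T [-0.057 -0.919  0.023] w 0.0268 ff 49.2 j [-6.3  7.9 89.8  0.1 82.1 30.8]
t 8.43 p [ 0.5472 -0.0027  0.08  ] rpy [ 1.799e+02 -1.300e-01  5.299e+01] F [ 6.12 -0.3  -2.88] T [-0.034 -0.953 -0.025] w 0.0268 ff 49.2 j [-6.3  7.9 89.8  0.1 82.1 30.7]
t 8.47 p [ 0.5472 -0.0027  0.08  ] rpy [ 1.799e+02 -1.300e-01  5.299e+01] F [ 4.89 -0.08 -3.58] T [-0.065 -0.914  0.087] w 0.0267 ff 49.2 j [-6.3  7.9 89.8  0.1 82.1 30.7]
```

Call:
{"op": "carry_out", "data": {
  "steps": [
    [[0,0,0],0.3,1]
  ]
}}

```text
time: 8.65
tool_pos: [0.5472, -0.0028, 0.08]
ee_rot: [3.14, -0.002, 0.871]
wrist_force: [6.2, -0.8, -3.6]
width: 0.0269
finger_force: 49.1
```

```bash
python3 -c "
from h import *
st()"
```

```text
t 8.65 p [ 0.5472 -0.0028  0.08  ] rpy [ 1.799e+02 -1.400e-01  4.992e+01] F [ 6.24 -0.78 -3.61] T [ 0.007 -0.999  0.08 ] w 0.0269 ff 49.1 j [-6.3  7.9 89.8  0.1 82.1 33.8]
```

Call:
{"op": "carry_out", "data": {
  "steps": [
    [[0,0,0],0.3,1]
  ]
}}

```text
time: 8.78
tool_pos: [0.5473, -0.0028, 0.0801]
ee_rot: [3.14, -0.003, 0.819]
wrist_force: [5.0, -0.5, -3.2]
width: 0.0269
finger_force: 49.2
```

```bash
python3 -c "
from h import *
st()"
```

```text
t 8.78 p [ 0.5473 -0.0028  0.0801] rpy [ 1.799e+02 -1.500e-01  4.691e+01] F [ 4.97 -0.49 -3.18] T [-0.047 -0.972  0.043] w 0.0269 ff 49.2 j [-6.3  7.9 89.8  0.1 82.1 36.8]
```

Call:
{"op": "carry_out", "data": {
  "steps": [
    [[0,0,0],0.3,1]
  ]
}}

```text
time: 8.9
tool_pos: [0.5473, -0.0028, 0.0801]
ee_rot: [3.14, -0.003, 0.766]
wrist_force: [6.1, 0.4, -3.6]
width: 0.027
finger_force: 49.2
```

```bash
python3 -c "
from h import *
st()"
```

```text
t 8.9 p [ 0.5473 -0.0028  0.0801] rpy [ 1.799e+02 -1.500e-01  4.390e+01] F [ 6.1   0.38 -3.65] T [-0.03  -0.925  0.042] w 0.027 ff 49.2 j [-6.3  7.9 89.8  0.1 82.1 39.8]
```

Call:
{"op": "carry_out", "data": {
  "steps": [
    [[0,0,0],0.4,1],
    [[0,0,0],0.4,1],
    [[0,0,0],0.4,1]
  ]
}}

```text
time: 9.28
tool_pos: [0.5473, -0.0028, 0.0801]
ee_rot: [3.14, -0.003, 0.698]
wrist_force: [5.0, -0.0, -4.1]
width: 0.0267
finger_force: 49.2
```

```bash
python3 -c "
from h import *
st(); robot.snapshot('top'); st(); robot.snapshot('top'); st()"
```

```text
t 9.28 p [ 0.5473 -0.0028  0.0801] rpy [ 1.7991e+02 -1.6000e-01  3.9980e+01] F [ 5.01 -0.05 -4.07] T [-0.079 -0.949 -0.061] w 0.0267 ff 49.2 j [-6.3  7.9 89.8  0.1 82.1 43.7]
t 9.32 p [ 0.5473 -0.0028  0.0801] rpy [ 1.7991e+02 -1.6000e-01  3.9970e+01] F [ 5.52 -0.86 -4.45] T [-0.084 -0.962 -0.018] w 0.0267 ff 49.2 j [-6.3  7.9 89.8  0.1 82.1 43.8]
t 9.38 p [ 0.5473 -0.0029  0.0801] rpy [ 1.7991e+02 -1.6000e-01  3.9970e+01] F [ 5.93 -0.85 -3.67] T [-0.072 -0.938 -0.057] w 0.0269 ff 49.2 j [-6.3  7.9 89.8  0.1 82.1 43.8]
```

Call:
{"op": "carry_out", "data": {
  "steps": [
    [[0,0,0],0.4,0],
    [[0,0,0],0.4,0],
    [[0,0,-0.03],0.4,0],
    [[0,0,-0.07],0.4,0],
    [[0,0,-0.1],0.4,0],
    [[0,0,-0.1],0.4,0],
    [[0,0,-0.1],0.4,0]
  ]
}}

```text
time: 10.25
tool_pos: [0.5449, -0.0028, 0.1788]
ee_rot: [-3.139, 0.002, 0.629]
wrist_force: [0.4, -0.1, -0.5]
width: 0.0472
finger_force: 0.0
```

```bash
python3 -c "
from h import *
st()"
```

```text
t 10.25 p [ 0.5449 -0.0028  0.1788] rpy [-1.7988e+02  1.2000e-01  3.6020e+01] F [ 0.36 -0.14 -0.5 ] T [-0.121  0.063  0.006] w 0.0472 ff 0.0 j [-6.3  4.9 81.7  0.  93.6 47.7]
```

```bash
python3 - <<'E'
from h import *
s,P=snap('scene');im=s['image']
a=cv2.resize(im[150:225,255:345],None,fx=8,fy=8,interpolation=cv2.INTER_CUBIC)
cv2.imwrite('pics/c4.png',a[:,:,::-1])
h=cv2.cvtColor(im,cv2.COLOR_RGB2HSV);X=P
near=(abs(X[...,0]-.545)<.1)&(abs(X[...,1])<.08)&(X[...,2]>.05)&(X[...,2]<.1)
br=near&(h[...,0]>18)&(h[...,0]<32)&(h[...,1]>120)&(h[...,2]>110)
rad=np.hypot(X[...,0]-.5465,X[...,1]+.0028)
q=X[br&(rad>.042)&(rad<.07)];print(len(q),q.mean(0));print(q[:,:].round(3))
E
```

```text
33 [ 0.50339143 -0.02673023  0.08147183]
[[ 0.492 -0.016  0.088]
 [ 0.495 -0.015  0.089]
 [ 0.5   -0.018  0.09 ]
 [ 0.501 -0.022  0.089]
 [ 0.5   -0.018  0.086]
 [ 0.504 -0.027  0.09 ]
 [ 0.506 -0.031  0.09 ]
 [ 0.507 -0.028  0.089]
 [ 0.502 -0.023  0.084]
 [ 0.504 -0.036  0.087]
 [ 0.507 -0.035  0.089]
 [ 0.507 -0.032  0.088]
 [ 0.505 -0.027  0.084]
 [ 0.502 -0.02   0.079]
 [ 0.499 -0.015  0.075]
 [ 0.501 -0.035  0.081]
 [ 0.503 -0.033  0.082]
 [ 0.506 -0.031  0.083]
 [ 0.505 -0.028  0.081]
 [ 0.503 -0.02   0.076]
 [ 0.502 -0.017  0.075]
 [ 0.499 -0.033  0.076]
 [ 0.505 -0.034  0.08 ]
 [ 0.506 -0.031  0.08 ]
 [ 0.506 -0.028  0.079]
 [ 0.502 -0.023  0.074]
 [ 0.503 -0.02   0.073]
 [ 0.502 -0.032  0.074]
 [ 0.508 -0.033  0.079]
 [ 0.505 -0.028  0.075]
 [ 0.51  -0.028  0.078]
 [ 0.506 -0.032  0.073]
 [ 0.51  -0.031  0.076]]
```

View pics/c4.png

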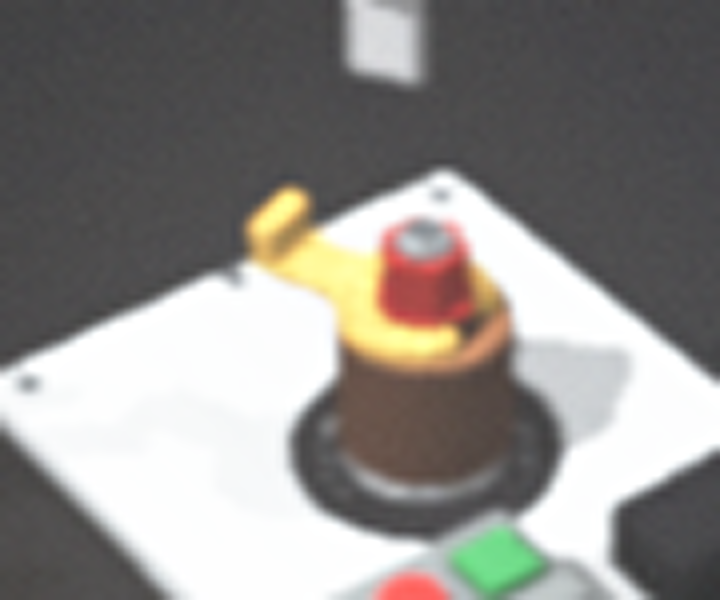

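The picture shows the washer unmoved, with the lug top at crop (283,207) and the spindle top at (425,238). I compute the lug position relative to the spindle.

```bash
python3 - <<'E'
from h import *
s,_=snap('scene')
f=lambda x,y,z: ray(s,255+x/8-.5,150+y/8-.5,z)
a=f(425,238,.102);print('sp',a)
b=f(283,207,.086);print('lug',b,b-a)
v=(b-a)[:2];print(np.hypot(*v),np.degrees(np.arctan2(v[1],v[0])))
e1,e2=f(262,222,.086),f(302,192,.086);print(e2-e1,np.degrees(np.arctan2(*(e2-e1)[:2][::-1])))
st_,_=snap('top')
c=ray(st_,319.0,223.9,.102)
for p in ((325.6,239.6),(327,242)):
    b=ray(st_,*p,.078); v=(b-c)[:2]; print(v,np.degrees(np.arctan2(v[1],v[0])))
E
```

```text
sp [ 0.55055402 -0.00320514  0.102     ]
lug [ 0.49376021 -0.02085619  0.086     ] [-0.05679382 -0.01765105 -0.016     ]
0.0594734997040058 -162.73518633802334
[-0.00620846  0.01940381  0.        ] 107.7426398156769
[-0.04230721 -0.01826614] -156.64772112882474
[-0.04874206 -0.02206584] -155.6434401955406
```

```bash
python3 -c "
from h import *
shift([.5449,-.0028,.1788],36.02,[.498,-.0214,.12],111)"
```

```text
[-0.0489, -0.0125, 0.0588] roll -7.5
```

Call:
{"op": "carry_out", "data": {
  "steps": [
    [[-0.02,-0.005,0.01],-1,0.277],
    [[-0.0489,-0.0125,0.03],-2,0.277],
    [[-0.0489,-0.0125,0.0588],-3,0.277],
    [[-0.0489,-0.0125,0.0588],-4,0.277],
    [[-0.0489,-0.0125,0.0588],-5,0.277],
    [[-0.0489,-0.0125,0.0588],-6,0.277],
    [[-0.0489,-0.0125,0.0588],-7,0.277],
    [[-0.0489,-0.0125,0.0588],-7.5,0.277],
    [[-0.0489,-0.0125,0.0588],-7.5,0.277],
    [[-0.0489,-0.0125,0.0588],-7.5,0.277]
  ]
}}

```text
time: 11.65
tool_pos: [0.4986, -0.0215, 0.1211]
ee_rot: [-3.141, -0.001, 1.936]
wrist_force: [0.8, -0.1, 0.3]
width: 0.034
finger_force: 0.0
```

```bash
python3 - <<'E'
from h import *
o=st(); s,P=snap('scene');im=s['image']
cv2.imwrite('pics/c5.png',cv2.resize(im[140:215,250:340],None,fx=8,fy=8,interpolation=cv2.INTER_CUBIC)[:,:,::-1])
p=o['tool_pos']; print((proj(s,p)-[250,140]+.5)*8)
shift(p,np.degrees(o['ee_rot'][2]),[.498,-.0214,.0745],111)
E
```

```text
t 11.65 p [ 0.4986 -0.0215  0.1211] rpy [-1.7994e+02 -4.0000e-02  1.1092e+02] F [ 0.8  -0.07  0.31] T [-0.048  0.03  -0.003] w 0.034 ff 0.0 j [ -9.    0.4  92.9   0.   86.7 -29.9]
[325.84174828 208.17874345]
[0.0003, -0.0005, 0.0466] roll -0.01
```

View pics/c5.png

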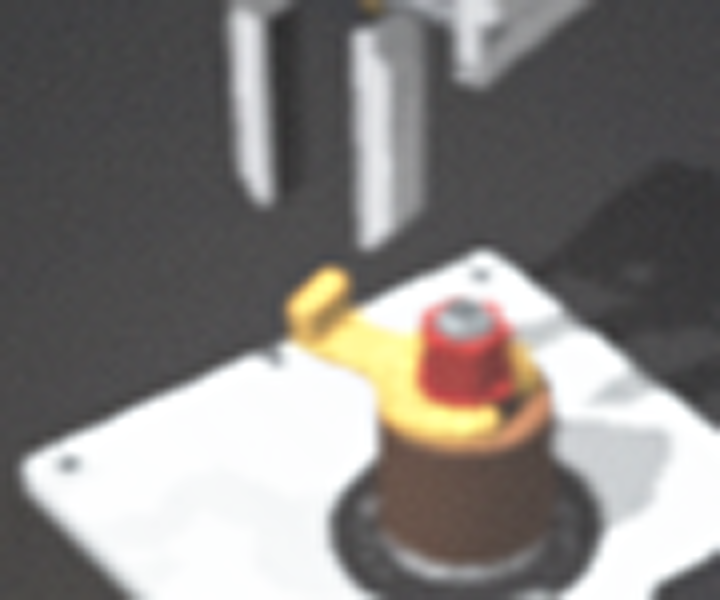

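```bash
python3 - <<'E'
from h import *
s,P=snap('scene')
g=lambda X:((proj(s,X)-[250,140]+.5)*8).round(0)
sp=np.array([.5467,-.0028]);print('sp',g([*sp,.102]))
for r in(.052,.058):
  for a in(-156,-159,-163):
    t=np.radians(a);print(r,a,g([*(sp+r*np.array([np.cos(t),np.sin(t)])),.0855]))
print('tip front mid',g([.4986+.0029,-.0215-.0075,.1211]))
E
```

```text
sp [459. 311.]
0.052 -156 [324. 300.]
0.052 -159 [329. 296.]
0.052 -163 [336. 290.]
0.058 -156 [309. 294.]
0.058 -159 [314. 289.]
0.058 -163 [322. 283.]
tip front mid [311. 221.]
```

Call:
{"op": "carry_out", "data": {
  "steps": [
    [[0.0003,-0.0025,0.02],0,0.277],
    [[0.0003,-0.0025,0.035],0,0.277],
    [[0.0003,-0.0025,0.0466],0,0.277],
    [[0.0003,-0.0025,0.0466],0,0.277],
    [[0.0003,-0.0025,0.0466],0,0.45],
    [[0.0003,-0.0025,0.0466],0,0.574],
    [[0.0003,-0.0025,0.0466],0,0.574]
  ]
}}

```text
time: 12.62
tool_pos: [0.4982, -0.0221, 0.0763]
ee_rot: [3.138, 0.001, 1.937]
wrist_force: [2.7, 1.2, 6.0]
width: 0.0202
finger_force: 2.6
```

```bash
python3 - <<'E'
from h import *
o=st(); s,P=snap('scene');im=s['image']
cv2.imwrite('pics/c6.png',cv2.resize(im[150:200,270:330],None,fx=12,fy=12,interpolation=cv2.INTER_CUBIC)[:,:,::-1])
E
```

```text
t 12.62 p [ 0.4982 -0.0221  0.0763] rpy [1.7978e+02 8.0000e-02 1.1099e+02] F [2.7 1.2 6. ] T [ 0.183 -0.688  0.011] w 0.0202 ff 2.6 j [ -9.1   1.9  96.7   0.   81.2 -30.1]
```

View pics/c6.png

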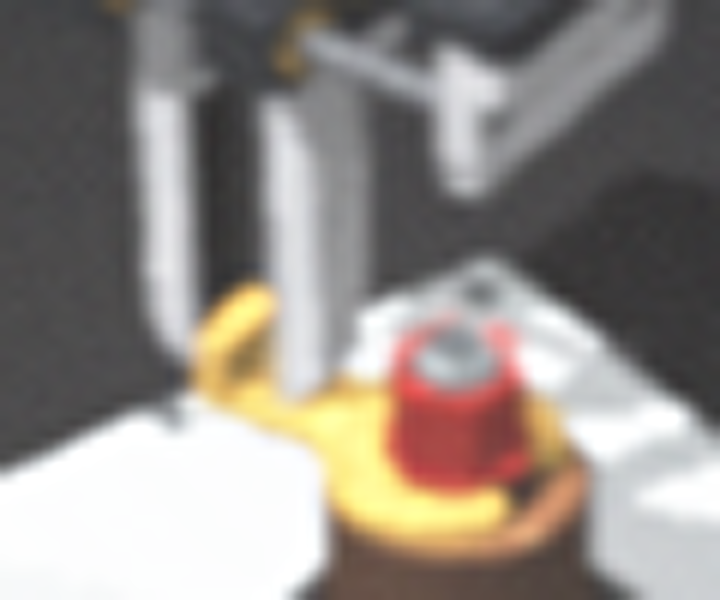

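The outer finger is at about (195,340), beside the lug at (200–272, 330), and the inner finger is resting on the strip. The sander origin therefore sits about 5 mm above the bench. I raise 2.5 mm and close gently.

Call:
{"op": "carry_out", "data": {
  "steps": [
    [[0,0,-0.004],0,0.574],
    [[0,0,-0.004],0,0.574],
    [[0,0,-0.004],0,0.66]
  ]
}}

```text
time: 13.05
tool_pos: [0.4954, -0.0222, 0.0781]
ee_rot: [-3.139, -0.001, 1.937]
wrist_force: [0.5, -0.9, -0.0]
width: 0.0164
finger_force: 0.0
```

```bash
python3 - <<'E'
from h import *
o=st()
E
```

```text
t 13.05 p [ 0.4954 -0.0222  0.0781] rpy [-1.7985e+02 -7.0000e-02  1.1099e+02] F [ 0.5  -0.9  -0.04] T [-0.085  0.062 -0.003] w 0.0164 ff 0.0 j [ -9.1   1.8  96.6  -0.   81.8 -30.1]
```

Call:
{"op": "carry_out", "data": {
  "steps": [
    [[0,0,0],0,0.7],
    [[0,0,0],0,0.74],
    [[0,0,0],0,0.74]
  ]
}}

```text
time: 13.42
tool_pos: [0.4961, -0.0222, 0.0789]
ee_rot: [-3.141, -0.0, 1.937]
wrist_force: [-0.8, -0.8, -0.4]
width: 0.0122
finger_force: 0.3
```

```bash
python3 - <<'E'
from h import *
o=st()
E
```

```text
t 13.43 p [ 0.4961 -0.0222  0.0789] rpy [-1.7994e+02 -2.0000e-02  1.1099e+02] F [-0.85 -0.77 -0.44] T [-0.148  0.175  0.012] w 0.0122 ff 0.3 j [ -9.1   1.8  96.6  -0.   81.8 -30.1]
```

Call:
{"op": "carry_out", "data": {
  "steps": [
    [[0,0,0],0,0.8],
    [[0,0,0],0,1],
    [[0,0,0],0,1],
    [[0,0,0],0,1]
  ]
}}

```text
time: 13.92
tool_pos: [0.4947, -0.0219, 0.0789]
ee_rot: [-3.138, -0.002, 1.938]
wrist_force: [-4.8, -0.7, 2.1]
width: 0.0079
finger_force: 29.9
```

```bash
python3 - <<'E'
from h import *
o=st()
E
```

```text
t 13.93 p [ 0.4947 -0.0219  0.0789] rpy [-1.7978e+02 -1.1000e-01  1.1103e+02] F [-4.84 -0.74  2.1 ] T [0.004 1.121 0.218] w 0.0079 ff 29.9 j [ -9.1   1.7  96.6  -0.   81.9 -30.1]
```

Call:
{"op": "carry_out", "data": {
  "steps": [
    [[0,-0.0015,0],0,1],
    [[0,-0.003,0],0,1],
    [[0,-0.003,0],0,1]
  ]
}}

```text
time: 14.3
tool_pos: [0.4946, -0.0221, 0.0789]
ee_rot: [3.139, -0.002, 1.938]
wrist_force: [3.1, 4.8, -3.6]
width: 0.0074
finger_force: 29.9
```

```bash
python3 - <<'E'
from h import *
o=st()
E
```

```text
t 14.3 p [ 0.4946 -0.0221  0.0789] rpy [ 1.7983e+02 -9.0000e-02  1.1101e+02] F [ 3.11  4.82 -3.6 ] T [ 0.814 -0.329  0.209] w 0.0074 ff 29.9 j [ -9.2   1.4  96.9   0.2  81.6 -30.3]
```

Call:
{"op": "carry_out", "data": {
  "steps": [
    [[0,-0.0005,0.0015],0,1],
    [[0,-0.001,0.0015],0,1],
    [[0,-0.001,0.0015],0,1]
  ]
}}

```text
time: 14.68
tool_pos: [0.4945, -0.0223, 0.0787]
ee_rot: [3.137, -0.001, 1.938]
wrist_force: [1.9, 6.0, 0.3]
width: 0.0077
finger_force: 29.9
```

```bash
python3 - <<'E'
from h import *
o=st()
E
```

```text
t 14.68 p [ 0.4945 -0.0223  0.0787] rpy [ 1.7972e+02 -6.0000e-02  1.1102e+02] F [1.92 5.96 0.33] T [ 1.059 -0.331  0.182] w 0.0077 ff 29.9 j [ -9.3   1.3  97.    0.2  81.4 -30.3]
```

Call:
{"op": "carry_out", "data": {
  "steps": [
    [[0.0012,-0.0017,0],0,1],
    [[0.0024,-0.0034,0],0,1],
    [[0.0024,-0.0034,0],0,1]
  ]
}}

```text
time: 15.05
tool_pos: [0.4917, -0.0225, 0.0787]
ee_rot: [3.135, 0.002, 1.937]
wrist_force: [4.7, 3.3, -2.2]
width: 0.0077
finger_force: 30.0
```

```bash
python3 - <<'E'
from h import *
o=st()
E
```

```text
t 15.05 p [ 0.4917 -0.0225  0.0787] rpy [1.7961e+02 1.4000e-01 1.1097e+02] F [ 4.7   3.28 -2.24] T [ 0.475 -0.913  0.022] w 0.0077 ff 30.0 j [ -9.3   0.8  97.5   0.1  81.2 -30.3]
```

Call:
{"op": "carry_out", "data": {
  "steps": [
    [[0.0004,-0.002,0.0007],0,1],
    [[0.0008,-0.004,0.0007],0,1],
    [[0.0012,-0.006,0.0007],0,1],
    [[0.0012,-0.006,0.0007],0,1]
  ]
}}

```text
time: 15.55
tool_pos: [0.4868, -0.0239, 0.0786]
ee_rot: [3.132, 0.004, 1.937]
wrist_force: [7.1, 2.5, -2.5]
width: 0.0077
finger_force: 30.0
```

```bash
python3 - <<'E'
from h import *
o=st()
E
```

```text
t 15.55 p [ 0.4868 -0.0239  0.0786] rpy [179.48   0.23 110.96] F [ 7.13  2.48 -2.53] T [ 0.415 -1.261 -0.023] w 0.0077 ff 30.0 j [ -9.5   0.1  98.3   0.1  81.1 -30.5]
```

Call:
{"op": "carry_out", "data": {
  "steps": [
    [[0,-0.002,0.001],0,1],
    [[0,-0.004,0.001],0,1],
    [[0,-0.006,0.001],0,1],
    [[0,-0.008,0.001],0,1]
  ]
}}

```text
time: 16.05
tool_pos: [0.481, -0.0262, 0.0783]
ee_rot: [3.128, 0.004, 1.937]
wrist_force: [9.7, 4.5, -2.1]
width: 0.0077
finger_force: 29.9
```

```bash
python3 - <<'E'
from h import *
o=st()
E
```

```text
t 16.05 p [ 0.481  -0.0262  0.0783] rpy [179.23   0.26 110.97] F [ 9.71  4.47 -2.09] T [ 0.7   -1.836  0.015] w 0.0077 ff 29.9 j [-10.   -0.8  99.2   0.2  80.8 -31. ]
```

Call:
{"op": "carry_out", "data": {
  "steps": [
    [[0,0.001,0.001],0,1],
    [[0,0.001,0.0015],0,1]
  ]
}}

```text
time: 16.3
tool_pos: [0.4808, -0.0264, 0.0778]
ee_rot: [3.131, 0.005, 1.937]
wrist_force: [4.6, 2.8, 4.5]
width: 0.0076
finger_force: 29.9
```

```bash
python3 - <<'E'
from h import *
o=st()
E
```

```text
t 16.3 p [ 0.4808 -0.0264  0.0778] rpy [179.4    0.27 110.97] F [4.6  2.85 4.52] T [ 0.534 -0.819  0.035] w 0.0076 ff 29.9 j [-10.   -0.7  99.1   0.1  80.9 -30.9]
```

Call:
{"op": "carry_out", "data": {
  "steps": [
    [[0,-0.002,0],0,1],
    [[0,-0.004,0],0,1],
    [[0,-0.004,0],0,1]
  ]
}}

```text
time: 16.68
tool_pos: [0.4802, -0.0266, 0.0778]
ee_rot: [3.123, 0.005, 1.937]
wrist_force: [13.7, 6.4, -2.3]
width: 0.0076
finger_force: 29.9
```

```bash
python3 - <<'E'
from h import *
o=st()
E
```

```text
t 16.68 p [ 0.4802 -0.0266  0.0778] rpy [178.93   0.29 110.97] F [13.67  6.39 -2.29] T [ 1.133 -2.529  0.037] w 0.0076 ff 29.9 j [-10.2  -1.1  99.6   0.3  80.5 -31.2]
```

Call:
{"op": "carry_out", "data": {
  "steps": [
    [[0,0.004,-0.001],0,1],
    [[0,0.004,-0.002],0,1],
    [[0,0.004,-0.002],0,1]
  ]
}}

```text
time: 17.05
tool_pos: [0.4803, -0.0265, 0.0784]
ee_rot: [3.133, 0.004, 1.937]
wrist_force: [6.8, 2.9, -0.8]
width: 0.0075
finger_force: 29.9
```

```bash
python3 - <<'E'
from h import *
o=st()
E
```

```text
t 17.05 p [ 0.4803 -0.0265  0.0784] rpy [179.48   0.24 110.96] F [ 6.78  2.85 -0.84] T [ 4.180e-01 -1.322e+00 -1.000e-03] w 0.0075 ff 29.9 j [-10.   -0.7  99.1   0.1  81.  -30.9]
```

Call:
{"op": "carry_out", "data": {
  "steps": [
    [[0,0.002,-0.001],0,1],
    [[0,0.002,-0.001],0,1]
  ]
}}

```text
time: 17.3
tool_pos: [0.4802, -0.0262, 0.0785]
ee_rot: [3.137, 0.003, 1.937]
wrist_force: [5.3, 0.3, -0.9]
width: 0.008
finger_force: 29.9
```

```bash
python3 - <<'E'
from h import *
o=st()
E
```

```text
t 17.3 p [ 0.4802 -0.0262  0.0785] rpy [179.76   0.18 110.97] F [ 5.33  0.34 -0.9 ] T [ 0.008 -0.959  0.001] w 0.008 ff 29.9 j [ -9.9  -0.5  98.9  -0.   81.3 -30.8]
```

Call:
{"op": "carry_out", "data": {
  "steps": [
    [[0,-0.002,-0.0003],0,1],
    [[0,-0.004,-0.0006],0,1],
    [[0,-0.005,-0.0006],0,1]
  ]
}}

```text
time: 17.68
tool_pos: [0.4751, -0.0273, 0.0786]
ee_rot: [3.137, 0.002, 1.937]
wrist_force: [6.5, 2.8, -2.5]
width: 0.0078
finger_force: 30.0
```

```bash
python3 - <<'E'
from h import *
o=st()
E
```

```text
t 17.68 p [ 0.4751 -0.0273  0.0786] rpy [1.7976e+02 9.0000e-02 1.1097e+02] F [ 6.47  2.77 -2.49] T [ 0.293 -1.038 -0.002] w 0.0078 ff 30.0 j [-10.2  -1.1  99.5   0.   81.4 -31.1]
```

Call:
{"op": "carry_out", "data": {
  "steps": [
    [[0,-0.002,-0.0002],0,1],
    [[0,-0.004,-0.0003],0,1],
    [[0,-0.006,-0.0003],0,1],
    [[0,-0.008,-0.0003],0,1]
  ]
}}

```text
time: 18.18
tool_pos: [0.4654, -0.0304, 0.0784]
ee_rot: [-3.14, 0.0, 1.937]
wrist_force: [2.8, 0.3, 0.5]
width: 0.0077
finger_force: 29.9
```

```bash
python3 - <<'E'
from h import *
o=st()
E
```

```text
t 18.18 p [ 0.4654 -0.0304  0.0784] rpy [-179.94    0.    110.98] F [2.79 0.25 0.48] T [ 0.039 -0.251 -0.04 ] w 0.0077 ff 29.9 j [-10.7  -2.1 100.5  -0.   81.7 -31.7]
```

Call:
{"op": "carry_out", "data": {
  "steps": [
    [[0,-0.004,0],0,1],
    [[0,-0.008,0],0,1],
    [[0,-0.014,0],0,1],
    [[0,-0.02,0],0,1],
    [[0,-0.026,0],0,1],
    [[0,-0.03,0],0,1],
    [[0,-0.03,0],0,1]
  ]
}}

```text
time: 19.05
tool_pos: [0.4376, -0.0409, 0.0783]
ee_rot: [-3.141, -0.0, 1.937]
wrist_force: [-0.6, -0.2, -1.0]
width: 0.0076
finger_force: 29.9
```

```bash
python3 - <<'E'
from h import *
o=st(); s,P=snap('scene');im=s['image']
cv2.imwrite('pics/c7.png',cv2.resize(im[110:210,250:370],None,fx=5,fy=5,interpolation=cv2.INTER_CUBIC)[:,:,::-1])
E
```

```text
t 19.05 p [ 0.4376 -0.0409  0.0783] rpy [-1.7999e+02 -1.0000e-02  1.1097e+02] F [-0.61 -0.2  -0.98] T [-0.065  0.055  0.009] w 0.0076 ff 29.9 j [-12.7  -5.7 103.8   0.   81.9 -33.7]
```

View pics/c7.png

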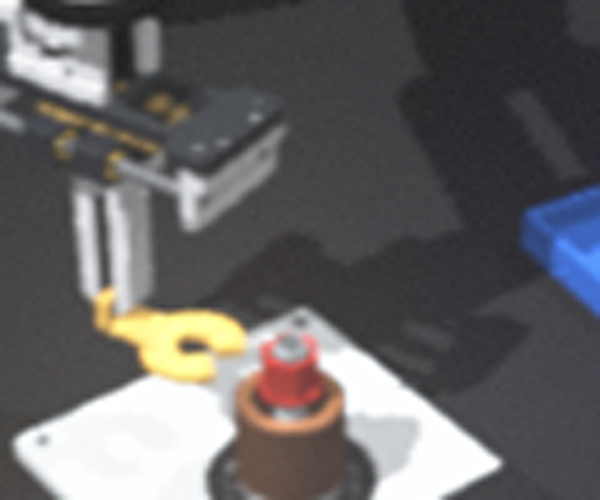

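The washer hangs level at crop (190,345), clear of the spindle. Carrying it to the dish.

```bash
python3 -c "
from h import *
shift([.4376,-.0409,.0783],110.97,[.474,.3075,.13],95)"
```

```text
[0.3123, 0.1587, -0.0517] roll 1.6
```

Call:
{"op": "carry_out", "data": {
  "steps": [
    [[0,-0.005,-0.03],0,1],
    [[0,-0.005,-0.06],0,1],
    [[0,-0.005,-0.07],0,1]
  ]
}}

```text
time: 19.48
tool_pos: [0.4346, -0.0429, 0.1504]
ee_rot: [3.138, 0.002, 1.937]
wrist_force: [-0.1, -0.1, -0.4]
width: 0.0082
finger_force: 29.9
```

Call:
{"op": "carry_out", "data": {
  "steps": [
    [[0.03,0.016,0],0.2,1],
    [[0.065,0.034,0],0.4,1],
    [[0.105,0.055,0],0.6,1],
    [[0.145,0.076,0],0.8,1],
    [[0.185,0.097,0],1.0,1],
    [[0.225,0.118,0],1.2,1],
    [[0.26,0.137,0],1.4,1],
    [[0.29,0.152,0],1.6,1],
    [[0.3123,0.1637,0.01],1.6,1],
    [[0.3123,0.1637,0.02],1.6,1]
  ]
}}

```text
time: 20.72
tool_pos: [0.4737, 0.3088, 0.1266]
ee_rot: [-3.14, 0.001, 1.661]
wrist_force: [-1.1, -0.4, -1.1]
width: 0.0077
finger_force: 29.9
```

Call:
{"op": "carry_out", "data": {
  "steps": [
    [[0,0,0],0,1],
    [[0,0,0],0,1]
  ]
}}

```text
time: 20.98
tool_pos: [0.4743, 0.3066, 0.1283]
ee_rot: [-3.141, 0.0, 1.657]
wrist_force: [0.7, -0.4, -2.0]
width: 0.0078
finger_force: 29.9
```

```bash
python3 - <<'E'
from h import *
o=st(); s,P=snap('scene'); im=s['image'];h=cv2.cvtColor(im,cv2.COLOR_RGB2HSV)
m=(abs(P[...,0]-.503)<.1)&(abs(P[...,1]-.31)<.1)&(h[...,0]>105)&(h[...,0]<130)&(h[...,1]>150)
q=P[m&(P[...,2]>.018)&(P[...,2]<.035)];print('dish rim scene',len(q),cv2.minAreaRect(q[:,:2].astype(np.float32)))
d=np.load('top0.npz');Q=d['P'];h=cv2.cvtColor(d['im'],cv2.COLOR_RGB2HSV)
m=(abs(Q[...,0]-.503)<.1)&(abs(Q[...,1]-.31)<.1)&(h[...,0]>105)&(h[...,0]<130)&(h[...,1]>150)
q=Q[m&(Q[...,2]>.018)&(Q[...,2]<.035)];print('dish rim top',len(q),cv2.minAreaRect(q[:,:2].astype(np.float32)))
p=o['tool_pos'];shift(p,np.degrees(o['ee_rot'][2]),[.474,.3075,.0155],95)
E
```

```text
t 20.98 p [0.4743 0.3066 0.1283] rpy [-1.7999e+02  2.0000e-02  9.4930e+01] F [ 0.67 -0.41 -1.98] T [-0.047  0.055  0.068] w 0.0078 ff 29.9 j [27.1  8.5 83.5 -0.  88.1 22.2]
dish rim scene 275 ((0.5073391795158386, 0.3051425814628601), (0.13263772428035736, 0.13633111119270325), 86.55904388427734)
dish rim top 362 ((0.501920223236084, 0.3053593039512634), (0.1307397186756134, 0.13035137951374054), 85.51201629638672)
[0.0009, -0.0002, 0.1128] roll -0.01
```

Call:
{"op": "carry_out", "data": {
  "steps": [
    [[-0.0015,0,0.04],0,1],
    [[-0.0015,0,0.075],0,1],
    [[-0.0015,0,0.1],0,1],
    [[-0.0015,0,0.108],0,1],
    [[-0.0015,0,0.112],0,1],
    [[-0.0015,0,0.112],0,1]
  ]
}}

```text
time: 21.78
tool_pos: [0.4752, 0.3064, 0.0176]
ee_rot: [3.14, -0.001, 1.658]
wrist_force: [1.0, -0.1, -0.4]
width: 0.0077
finger_force: 29.9
```

```bash
python3 - <<'E'
from h import *
st()
E
```

```text
t 21.77 p [0.4752 0.3064 0.0176] rpy [ 1.7989e+02 -5.0000e-02  9.4980e+01] F [ 1.05 -0.06 -0.41] T [-0.071  0.12  -0.01 ] w 0.0077 ff 29.9 j [27.1 13.2 91.2  0.  75.5 22.1]
```

Close to the floor. I lower 2.5 mm more, release and rise.

Call:
{"op": "carry_out", "data": {
  "steps": [
    [[0,0,0.0025],0,1],
    [[0,0,0.0035],0,1],
    [[0,0,0.0035],0,0.62],
    [[0,0,0.0025],0,0.62],
    [[0,0,0.0025],0,0.62],
    [[0,0,-0.02],0,0.62],
    [[0,0,-0.07],0,0.62],
    [[0,0,-0.13],0,0.62],
    [[0,0,-0.17],0,0.3],
    [[0,0,-0.17],0,-0.2]
  ]
}}

```text
time: 23.02
tool_pos: [0.4765, 0.3072, 0.1914]
ee_rot: [3.133, -0.004, 1.658]
wrist_force: [-0.1, 0.6, 0.1]
width: 0.034
finger_force: 0.0
```

```bash
python3 - <<'E'
from h import *
o=st()
s,P=snap('scene');im=s['image'];h=cv2.cvtColor(im,cv2.COLOR_RGB2HSV)
m=(abs(P[...,0]-.504)<.08)&(abs(P[...,1]-.305)<.08)&(h[...,0]>18)&(h[...,0]<32)&(h[...,1]>100)
q=P[m];print(len(q),q.mean(0),q.min(0),q.max(0))
p=o['tool_pos'];shift(p,np.degrees(o['ee_rot'][2]),[.5467,-.0028,.19],180)
E
```

```text
t 23.02 p [0.4765 0.3072 0.1914] rpy [179.49  -0.21  94.99] F [-0.05  0.58  0.12] T [-0.045  0.045 -0.001] w 0.034 ff 0.0 j [27.1  6.9 78.   0.  94.5 22.1]
118 [0.50506813 0.30278271 0.07774348] [0.44278023 0.28203215 0.00399819] [0.54826212 0.32991897 0.32059194]
[-0.3149, 0.043, 0.0014] roll -8.5
```

Call:
{"op": "carry_out", "data": {
  "steps": [
    [[-0.03,0.004,0],-0.9,-1],
    [[-0.07,0.01,0],-1.8,-1],
    [[-0.11,0.015,0],-2.7,-1],
    [[-0.15,0.02,0],-3.6,-1],
    [[-0.19,0.026,0],-4.5,-1],
    [[-0.23,0.031,0],-5.4,-1],
    [[-0.27,0.037,0],-6.3,-1],
    [[-0.3,0.041,0],-7.2,-1],
    [[-0.3149,0.043,0.0014],-8.1,-1],
    [[-0.3149,0.043,0.0014],-8.5,-1]
  ]
}}

```text
time: 24.32
tool_pos: [0.5433, -0.0051, 0.1814]
ee_rot: [3.141, -0.006, -3.141]
wrist_force: [-0.0, -0.0, -0.2]
width: 0.094
finger_force: 0.0
```

Call:
{"op": "carry_out", "data": {
  "steps": [
    [[0,0,0.02],0,-1],
    [[0,0,0.03],0,-1],
    [[0,0,0.03],0,-1]
  ]
}}

```text
time: 24.7
tool_pos: [0.5432, -0.0037, 0.1523]
ee_rot: [3.141, -0.005, 3.142]
wrist_force: [0.7, -0.3, 0.0]
width: 0.0939
finger_force: 0.0
```

```bash
python3 - <<'E'
from h import *
o=st()
s,P=snap('top');im=s['image'];h=cv2.cvtColor(im,cv2.COLOR_RGB2HSV)
m=(abs(P[...,0]-.504)<.08)&(abs(P[...,1]-.305)<.08)&(h[...,0]>18)&(h[...,0]<32)&(h[...,1]>100)
q=P[m];print(len(q),q.mean(0),q.min(0),q.max(0),cv2.minAreaRect(q[:,:2].astype(np.float32)))
p=o['tool_pos'];shift(p,np.degrees(o['ee_rot'][2]),[.5467,-.0028,.029],180)
E
```

```text
t 24.7 p [ 0.5432 -0.0037  0.1523] rpy [179.96  -0.29 180.  ] F [ 0.69 -0.26  0.05] T [0.077 0.019 0.013] w 0.0939 ff 0.0 j [ -6.4   5.3  84.3   0.   90.7 -96.4]
261 [0.51228734 0.30689504 0.01335343] [0.47345848 0.28179774 0.00326908] [0.54628699 0.33460541 0.03171596] ((0.5087121725082397, 0.3065403401851654), (0.07264628261327744, 0.05286182090640068), 5.833653450012207)
[-0.0035, 0.0009, 0.1233] roll -0.0
```

Call:
{"op": "carry_out", "data": {
  "steps": [
    [[-0.0035,0.0009,0.02],0,-1],
    [[-0.0035,0.0009,0.05],0,-1],
    [[-0.0035,0.0009,0.08],0,-1],
    [[-0.0035,0.0009,0.105],0,-1],
    [[-0.0035,0.0009,0.12],0,-1],
    [[-0.0035,0.0009,0.1233],0,-1],
    [[-0.0035,0.0009,0.1233],0,-1]
  ]
}}

```text
time: 25.62
tool_pos: [0.5488, -0.003, 0.0326]
ee_rot: [-3.141, 0.002, 3.141]
wrist_force: [-0.7, 0.4, 0.6]
width: 0.0942
finger_force: 0.0
```

```bash
python3 - <<'E'
from h import *
st()
E
```

```text
t 25.62 p [ 0.5488 -0.003   0.0326] rpy [-1.7999e+02  9.0000e-02  1.7999e+02] F [-0.65  0.37  0.6 ] T [-0.017  0.019 -0.029] w 0.0942 ff 0.0 j [ -6.2  10.4  92.6   0.   76.9 -96.2]
```

Call:
{"op": "carry_out", "data": {
  "steps": [
    [[0.002,0,0.003],0,-0.7],
    [[0.002,0,0.003],0,-0.4],
    [[0.002,0,0.003],0,-0.3],
    [[0.002,0,0.003],0,-0.29]
  ]
}}

```text
time: 26.12
tool_pos: [0.5462, -0.003, 0.0289]
ee_rot: [3.142, 0.0, 3.141]
wrist_force: [0.2, -1.0, -0.4]
width: 0.0615
finger_force: 0.0
```

```bash
python3 - <<'E'
from h import *
st()
E
```

```text
t 26.12 p [ 0.5462 -0.003   0.0289] rpy [1.8000e+02 2.0000e-02 1.7999e+02] F [ 0.22 -1.01 -0.38] T [ 0.013  0.002 -0.022] w 0.0615 ff 0.0 j [ -6.3  10.4  93.2   0.   76.5 -96.3]
```

Call:
{"op": "carry_out", "data": {
  "steps": [
    [[0,0,0],0,1],
    [[0,0,0],0,1],
    [[0,0,0],0,1]
  ]
}}

```text
time: 26.5
tool_pos: [0.5463, -0.0032, 0.0289]
ee_rot: [-3.141, 0.0, 3.141]
wrist_force: [0.3, -0.6, 0.8]
width: 0.0596
finger_force: 30.0
```

```bash
python3 - <<'E'
from h import *
st()
E
```

```text
t 26.5 p [ 0.5463 -0.0032  0.0289] rpy [-1.7998e+02  2.0000e-02  1.7999e+02] F [ 0.27 -0.61  0.77] T [-0.149  0.004 -0.016] w 0.0596 ff 30.0 j [ -6.3  10.4  93.2  -0.   76.5 -96.3]
```

Call:
{"op": "carry_out", "data": {
  "steps": [
    [[0,0,-0.005],0,1],
    [[0,0,-0.013],0,1],
    [[0,0,-0.022],0,1],
    [[0,0,-0.031],0,1],
    [[0,0,-0.04],0,1]
  ]
}}

```text
time: 27.12
tool_pos: [0.5462, -0.003, 0.0695]
ee_rot: [3.142, 0.001, 3.141]
wrist_force: [0.1, 0.4, -1.6]
width: 0.0592
finger_force: 30.0
```

```bash
python3 - <<'E'
from h import *
st()
E
```

```text
t 27.12 p [ 0.5462 -0.003   0.0695] rpy [1.8000e+02 3.0000e-02 1.7999e+02] F [ 0.07  0.42 -1.58] T [0.01  0.019 0.019] w 0.0592 ff 30.0 j [ -6.3   8.3  90.6   0.   81.1 -96.3]
```

Call:
{"op": "carry_out", "data": {
  "steps": [
    [[0,0,-0.01],0,1],
    [[0,0,-0.022],0,1],
    [[0,0,-0.034],0,1],
    [[0,0,-0.046],0,1],
    [[0,0,-0.06],0,1],
    [[0,0,-0.075],0,1],
    [[0,0,-0.087],0,1],
    [[0,0,-0.087],0,1]
  ]
}}

```text
time: 28.12
tool_pos: [0.5469, -0.003, 0.1573]
ee_rot: [-3.141, 0.003, 3.141]
wrist_force: [-0.1, 0.2, -3.0]
width: 0.0595
finger_force: 30.0
```

```bash
python3 - <<'E'
from h import *
o=st()
d=np.load('top0.npz');Q=d['P']
m=(abs(Q[...,0]-.525)<.1)&(abs(Q[...,1]+.281)<.1)&(Q[...,2]>.02)&(Q[...,2]<.036)
print(cv2.minAreaRect(Q[m][:,:2].astype(np.float32)))
s,P=snap('scene')
m=(abs(P[...,0]-.525)<.1)&(abs(P[...,1]+.281)<.1)&(P[...,2]>.02)&(P[...,2]<.036)
print(cv2.minAreaRect(P[m][:,:2].astype(np.float32)))
shift(o['tool_pos'],np.degrees(o['ee_rot'][2]),[.526,-.281,.155],178)
E
```

```text
t 28.12 p [ 0.5469 -0.003   0.1573] rpy [-1.7999e+02  1.7000e-01  1.7999e+02] F [-0.12  0.23 -3.03] T [0.059 0.025 0.094] w 0.0595 ff 30.0 j [ -6.3   5.3  83.7   0.   90.9 -96.3]
((0.5251269936561584, -0.28097036480903625), (0.15083225071430206, 0.1500605046749115), 83.2651596069336)
((0.5303010940551758, -0.2785273790359497), (0.15098528563976288, 0.15472419559955597), 83.16517639160156)
[0.0209, -0.278, 0.0023] roll 0.2
```

Call:
{"op": "carry_out", "data": {
  "steps": [
    [[0.001,-0.015,0],0,1],
    [[0.003,-0.045,0],0.1,1],
    [[0.005,-0.08,0],0.2,1],
    [[0.008,-0.115,0],0.3,1],
    [[0.011,-0.15,0],0.4,1],
    [[0.014,-0.185,0],0.5,1],
    [[0.016,-0.22,0],0.6,1],
    [[0.018,-0.25,0],0.7,1],
    [[0.02,-0.27,0],0.7,1],
    [[0.02,-0.277,0],0.7,1]
  ]
}}

```text
time: 29.42
tool_pos: [0.5254, -0.2811, 0.155]
ee_rot: [3.141, -0.001, 3.018]
wrist_force: [-0.7, 0.0, -2.6]
width: 0.0594
finger_force: 30.0
```

Call:
{"op": "carry_out", "data": {
  "steps": [
    [[0,0,0],0,1],
    [[0,0,0],0,1]
  ]
}}

```text
time: 29.68
tool_pos: [0.5263, -0.279, 0.1557]
ee_rot: [3.141, 0.0, 3.021]
wrist_force: [0.2, 0.2, -2.0]
width: 0.0593
finger_force: 30.0
```

```bash
python3 - <<'E'
from h import *
o=st()
shift(o['tool_pos'],np.degrees(o['ee_rot'][2]),[.527,-.28,.017],173)
E
```

```text
t 29.68 p [ 0.5263 -0.279   0.1557] rpy [179.96   0.   173.06] F [ 0.15  0.17 -2.02] T [ 0.065  0.004 -0.075] w 0.0593 ff 30.0 j [ -33.4   11.6   76.7    0.    91.7 -116.5]
[-0.0009, -0.0009, 0.1387] roll 0.01
```

Call:
{"op": "carry_out", "data": {
  "steps": [
    [[0,0,0.03],0,1],
    [[0,0,0.065],0,1],
    [[0,0,0.095],0,1],
    [[0,0,0.115],0,1],
    [[0,0,0.128],0,1],
    [[0,0,0.136],0,1],
    [[0,0,0.136],0,1]
  ]
}}

```text
time: 30.55
tool_pos: [0.5261, -0.2797, 0.0196]
ee_rot: [3.141, -0.0, 3.02]
wrist_force: [0.5, 0.4, -1.8]
width: 0.0596
finger_force: 30.0
```

```bash
python3 - <<'E'
from h import *
o=st()
E
```

```text
t 30.55 p [ 0.5261 -0.2797  0.0196] rpy [ 1.7999e+02 -1.0000e-02  1.7301e+02] F [ 0.47  0.35 -1.78] T [ 0.004 -0.046 -0.022] w 0.0596 ff 30.0 j [ -33.5   16.8   86.4    0.    76.8 -116.5]
```

Call:
{"op": "carry_out", "data": {
  "steps": [
    [[0,0,0.002],0,1],
    [[0,0,0.003],0,1]
  ]
}}

```text
time: 30.8
tool_pos: [0.5265, -0.2803, 0.0174]
ee_rot: [-3.141, 0.001, 3.019]
wrist_force: [-0.3, -0.6, -2.0]
width: 0.0595
finger_force: 30.0
```

```bash
python3 - <<'E'
from h import *
o=st()
E
```

```text
t 30.8 p [ 0.5265 -0.2803  0.0174] rpy [-1.7997e+02  8.0000e-02  1.7299e+02] F [-0.33 -0.57 -1.95] T [0.033 0.026 0.002] w 0.0595 ff 30.0 j [ -33.5   16.9   86.5    0.    76.5 -116.5]
```

Call:
{"op": "carry_out", "data": {
  "steps": [
    [[0,0,0.0015],0,1],
    [[0,0,0.0025],0,1],
    [[0,0,0.0025],0,1]
  ]
}}

```text
time: 31.18
tool_pos: [0.526, -0.2799, 0.0141]
ee_rot: [3.141, -0.0, 3.019]
wrist_force: [-0.2, -0.8, -1.4]
width: 0.0598
finger_force: 30.0
```

```bash
python3 - <<'E'
from h import *
o=st()
E
```

```text
t 31.18 p [ 0.526  -0.2799  0.0141] rpy [ 1.7999e+02 -1.0000e-02  1.7298e+02] F [-0.2  -0.77 -1.38] T [-0.039 -0.027 -0.036] w 0.0598 ff 30.0 j [ -33.5   17.1   86.7    0.    76.2 -116.5]
```

Call:
{"op": "carry_out", "data": {
  "steps": [
    [[0,0,0.001],0,1],
    [[0,0,0.0015],0,1],
    [[0,0,0.0015],0,1]
  ]
}}

```text
time: 31.55
tool_pos: [0.5262, -0.28, 0.0136]
ee_rot: [-3.141, 0.001, 3.019]
wrist_force: [-2.4, 1.4, 4.7]
width: 0.0592
finger_force: 30.0
```

```bash
python3 - <<'E'
from h import *
o=st()
E
```

```text
t 31.55 p [ 0.5262 -0.28    0.0136] rpy [-1.7999e+02  3.0000e-02  1.7299e+02] F [-2.41  1.37  4.71] T [ 0.249  0.414 -0.015] w 0.0592 ff 30.0 j [ -33.5   17.1   86.8    0.    76.1 -116.5]
```

The drum is down on the floor. I release it to about 76 mm wide, which stays clear of the tray walls, then rise.

Call:
{"op": "carry_out", "data": {
  "steps": [
    [[0,0,-0.001],0,-0.45],
    [[0,0,-0.001],0,-0.6],
    [[0,0,-0.001],0,-0.6],
    [[0,0,-0.015],0,-0.6],
    [[0,0,-0.045],0,-0.6],
    [[0,0,-0.09],0,-0.6],
    [[0,0,-0.15],0,-0.6],
    [[0,0,-0.2],0,-0.6],
    [[0,0,-0.2],0,-0.6]
  ]
}}

```text
time: 32.67
tool_pos: [0.5284, -0.2815, 0.2204]
ee_rot: [-3.136, 0.012, 3.019]
wrist_force: [-0.3, 0.1, -1.2]
width: 0.075
finger_force: 0.0
```

Call:
{"op": "carry_out", "data": {
  "steps": [
    [[0.1,0.1,0],0,-0.6],
    [[0.15,0.15,0],0,-0.6],
    [[0.15,0.15,0],0,-0.6],
    [[0.15,0.15,0],0,-0.6],
    [[0.15,0.15,0],0,-0.6],
    [[0.15,0.15,0],0,-0.6]
  ]
}}

```text
time: 33.42
tool_pos: [0.3958, -0.1133, 0.2123]
ee_rot: [-3.141, -0.0, 3.019]
wrist_force: [0.2, 0.3, 0.3]
width: 0.0751
finger_force: 0.0
```

```bash
python3 - <<'E'
from h import *
st(); s,P=snap('top'); s2,_=snap('scene')
a=s['image'][150:300,150:480]; a=cv2.resize(a,(790,359)); b=cv2.resize(s2['image'][100:290,140:450],(395,240))
c=np.zeros((599,790,3),np.uint8);c[:359]=a;c[359:,:395]=b
cv2.imwrite('pics/c8.png',c[:,:,::-1])
h=cv2.cvtColor(s['image'],cv2.COLOR_RGB2HSV)
m=(abs(P[...,0]-.526)<.06)&(abs(P[...,1]+.281)<.06)&(P[...,2]>.042)&(P[...,2]<.08)
q=P[m];print(len(q),q.mean(0),q[:,2].std(),cv2.minEnclosingCircle(q[:,:2].astype(np.float32)))
E
```

```text
t 33.42 p [ 0.3958 -0.1133  0.2123] rpy [-1.7999e+02 -1.0000e-02  1.7298e+02] F [0.23 0.31 0.3 ] T [0.018 0.012 0.063] w 0.0751 ff 0.0 j [ -23.9  -13.    94.7   -0.    98.4 -106.8]
224 [ 0.52467081 -0.27903108  0.05495931] 0.003996280220626944 ((0.5253959894180298, -0.2796644866466522), 0.030286261811852455)
```

View pics/c8.png

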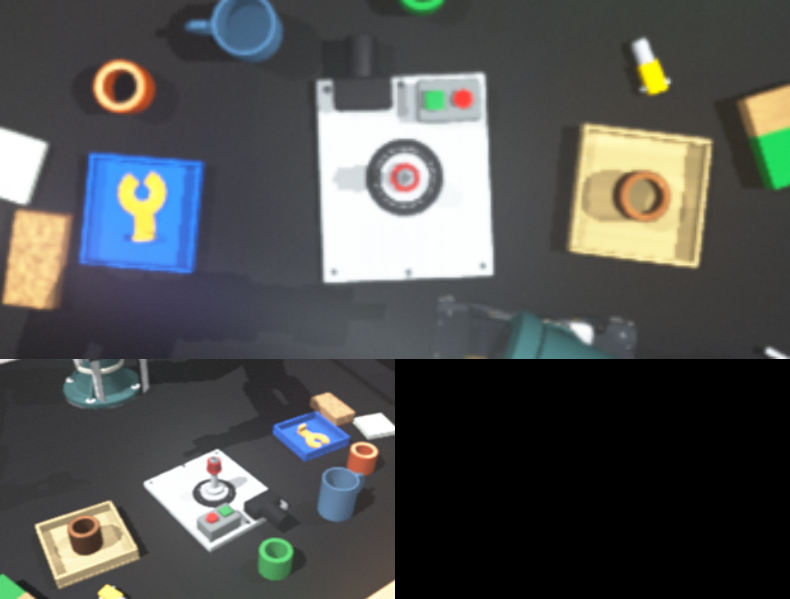

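The washer lies flat in the dish at crop (142,205), the drum stands upright in the tray at (643,195), and the nut is still on the spindle at (405,177). Handing in.

```bash
python3 -c "
from bench import robot
print(robot.close_job())"
```

```text
the job is handed in; nothing more can be done
None
```

I handed the job in at about 33 s of the 72 s allowed, but it returned no verdict: the nut felt slack and stays on the spindle, the washer lies flat in the blue dish, and the worn drum stands upright in the plywood tray; the nut's exact height and the load on the washer, which dragged up to about 15 N and briefly jammed coming out, went unmeasured.

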